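Undock a gas-sensor cartridge and register it in the calibration jig

TASK

Take the white gas-sensor cartridge out of its charging dock - pull it straight back out of the bay, past the spring detent - and lay it flat, sensor head up, on the calibration jig with its grey plug end towards the end stop. Push it fully home so that the plug end touches the end stop and its long side touches both dowel pins, then slide the clamp jaw up against its other side to trap it, and let go. Do not shove or knock over the wash bottle, the sample vials or the conical flask.

Things in the scene. Friction and masses are not known exactly. Their poses are not given: they have to be found in the camera images.
- cartridge: White bar 110 x 46 x 20 mm (x, y, z), 0.12 kg; origin at the centre of its underside; +x to the grey plug end (last 19 mm; brass contacts, corners bevelled 6 x 4 mm), z up through the face with the round dark sensor head. V notch 4 mm deep, 12 mm wide in its -y side at x = +30 mm; +y side plain. Grip it across the 46 mm at x = -8 mm: there fingers clear the dock's bay and the jig's pins.
- plug_end (a point): Point on the cartridge: middle of the plug-end face at its lower edge (cartridge x = +55 mm, y = 0, z = 0). Axes as the cartridge.
- tail_end (a point): Point on the cartridge: middle of the other end face at its lower edge (cartridge x = -55 mm, y = 0, z = 0). Axes as the cartridge.
- dock: Fixed charging dock: black tray slab 140 x 96 mm, its top 12 mm over the table, no side walls, with a grey roofed bay (44 mm tall over the table) on its +x half, mouth at dock x = +12 mm facing -x. Origin at the centre of its underside, z up. The cartridge lies on the slab, parallel to the dock, plug end 26 mm deep in the bay, about 1.5 mm of play.
- dock_bay (a point): Point on the slab's top where the origin of the docked cartridge lies (dock (-17, 0, 12) mm); axes as the dock. The cartridge leaves along -x. A sprung steel ball on the -y side of the bay's mouth (housing from dock x = +4 mm) holds its notch: some 7 to 14 N of pull frees it within the first 6 mm; 30 mm of travel brings it clear of the bay. Do not lift or turn it sooner.
- jig: Fixed calibration jig: aluminium plate 150 x 150 mm, its top (deck) 16 mm over the table. Origin at the centre of its underside, z up. On the deck: two steel dowel pins, 10 mm thick, 16 mm high, centred at jig (-42, +58) and (+28, +58) mm; a steel end stop block 14 x 30 x 18 mm centred at jig (+62, +30) mm, working face at x = +55 mm; the clamp jaw on the -y side.
- jig_home (a point): Point on the jig's deck where the cartridge's origin lies when registered (jig (0, +30, 16) mm); axes as the jig. The registered cartridge is parallel to the jig, its plug end at x = +55 mm from this point (the end stop's face) and its +y side at y = +23 mm (the dowels' line).
- clamp_jaw (a joint): Slide of the clamp jaw, m: 0 fully back, grows along +y of the jig, 0.055 when its rubber face meets the side of a registered cartridge, end of travel 0.060. Starts at 0 to 0.012; takes about 2.5 N and stays where left. The jaw is a steel block 42 mm (x) by 27 mm (y), 15 mm high, at jig x = 0; its face is at jig y = -48 mm + the joint value.
- jaw_post (a point): Grip point on the jaw's black upright thumb post (14 mm thick, round, standing on the jaw, from 31 to 54 mm over the table); the point lies on the post's axis, 42 mm over the table and 15 mm behind the jaw's face. Axes as the jig.
- wash_bottle: Wash bottle with a red cap, 75 mm wide, 188 mm tall, loose bystander; origin at the centre of its underside.
- sample_vial_1: Capped sample vial, 27 mm wide, 58 mm tall, white cap, loose bystander; origin at the centre of its underside.
- sample_vial_2: Capped sample vial, 27 mm wide, 58 mm tall, black cap, loose bystander; origin at the centre of its underside.
- conical_flask: Clear upturned flask, 73 mm wide, 119 mm tall, loose bystander; origin at the centre of its underside.
There are look-alikes about, which are no part of the job. Of the things that look like the cartridge, the larger one is meant.

How it is judged (in metres and radians):
On the way, in this order (a step that is already met when the one before it is completed fails the run):
1. the cartridge is out of the dock, its origin more than 4 cm from its docked place (distance between cartridge and dock_bay above 0.04 m), for 0.1 s.
2. the cartridge lies flat on the jig, plug end home on the end stop and long side home on both dowels (each within 3 mm) (x of plug_end in the frame of jig_home between 0.052 and 0.057 m and y of plug_end in the frame of jig_home between -0.003 and 0.002 m and y of tail_end in the frame of jig_home between -0.003 and 0.002 m and z of plug_end in the frame of jig_home between -0.002 and 0.002 m and z of tail_end in the frame of jig_home between -0.002 and 0.002 m and angle between cartridge's own z axis and vertical below 0.05 rad), for 0.2 s.
At the end, for the whole second after the job is handed in: The cartridge lies at rest, flat and sensor head up on the jig's deck, its plug-end face within 2 mm of the end stop, both ends of its +y long side within 2 mm of the dowels' line, and the clamp jaw is slid up against its other side (jaw joint 0.0525 to 0.0575); the gripper has let go (x of plug_end in the frame of jig_home between 0.053 and 0.057 m and y of plug_end in the frame of jig_home between -0.002 and 0.002 m and y of tail_end in the frame of jig_home between -0.002 and 0.002 m and z of plug_end in the frame of jig_home between -0.002 and 0.002 m and z of tail_end in the frame of jig_home between -0.002 and 0.002 m and angle between cartridge's own z axis and vertical below 0.05 rad and value of joint clamp_jaw between 0.0525 and 0.0575 m and linear speed of cartridge below 0.01 m/s); the robot touches nothing.
It fails at once if the wash bottle is shoved more than 3 cm or knocked over (distance of wash_bottle from where it was at the start of the episode above 0.03 m or angle between wash_bottle's own z axis and vertical above 0.5 rad).
It fails at once if the sample vial 1 is shoved more than 3 cm or knocked over (distance of sample_vial_1 from where it was at the start of the episode above 0.03 m or angle between sample_vial_1's own z axis and vertical above 0.5 rad).
It fails at once if the sample vial 2 is shoved more than 3 cm or knocked over (distance of sample_vial_2 from where it was at the start of the episode above 0.03 m or angle between sample_vial_2's own z axis and vertical above 0.5 rad).
It fails at once if the conical flask is shoved more than 3 cm or knocked over (distance of conical_flask from where it was at the start of the episode above 0.03 m or angle between conical_flask's own z axis and vertical above 0.5 rad).
It also fails if it takes over 46 s, if anything falls off the work surface, if the arm or the gripper's body presses on something with over 40 N, if the wrist force passes 120 N, or if a joint passes its speed limit or range.

ROBOT

A 6-joint arm with a two-finger parallel gripper is mounted at the origin on the work surface; the furniture and walls round the work are solid. World frame = base frame: x ahead of the robot, y to its left, z up, the work surface at z = 0. Lengths are in mm, angles in rad, forces in N, time in s.
With the tool pointing down it reaches from about 275 to 1000 mm from the base axis. Payload 8.4 kg.
Tool frame: the origin (TCP) lies on the centre line of the jaws, within the pads' length; the fingertips stand 17 mm ahead of it and the grasp point (between the pads) lies 2 mm behind it; z points along the fingers, y is the line along which they close (so a half turn about z gives the same grasp; the last joint's range is limited). The gripper opens to 85 mm and grips with 20 to 120 N. Pads are 22 mm wide; open, the fingers measure 114 mm over their backs; the gripper's body (76 mm by 85 mm) begins 54 mm behind the grasp point. The pads swing forward as they close: fully open they stand 13 mm farther back than shut.
Start: joints at [-1.267, 0.353, 1.633, -0, 1.155, -0.002], TCP at [188.159, -596.007, 248.281] pointing down, gripper open.
Joint ranges: [-2.63, 2.63], [-0.92, 2.1], [0.06, 2.66], [-1.3, 4.44], [0, 2.69], [-3.02, 3.02]. Speed limits (rad/s): [2.22, 2.22, 2.79, 3.14, 3.14, 3.14].

INTERFACE

Orientations are given as [roll, pitch, yaw] about the fixed x, y, z axes, in that order (R = Rz(yaw) Ry(pitch) Rx(roll)).
In Python, from rig import r, eyes gives the robot as it stands. The module is installed in compiled form; this text tells all that it offers.
- The arm moves only by the shell command python3 -m inch 'ROWS' [FORCE]. ROWS is JSON, a list of rows, each a list of 7 numbers: the shift along the tool's x, y, z in m, then the turn, a rotation vector about the tool's x, y, z in degrees, then the closure, from -1 (fully open) to 1 (shut). In form: [[x, y, z, rx, ry, rz, gripper], ...]. A call has 1 to 8 rows; each row shifts and turns the commanded pose from where the row before left it, along the tool's axes as they then stand; what a row does not reach is not made up. A row lasts 1/10 s, in which the tool goes at most 50 mm and 8.59 degrees, less where a joint would pass 70% of its speed; a pose out of reach is approached as far as the arm can. A call with a gripper value outside its range is refused whole. The fingers move at their own pace and stop on an object; FORCE is the grip in N (left out, the last holds). Time passes only in rows, so rows that do not move let the fingers close. It gives the time, the measured TCP pose, the force, the opening and the grip force at its end, in the units of the state.
- r.sense(): the state, without advancing time (a new reading comes with each control period).
- eyes.grab_frame(name): name is "scene" or "top" or "wrist"; returns a dict with "img" (384x512x3 uint8, blue, green, red), "fx", "fy", "cx", "cy" (pixels), "R" (3x3) and "t" (3): a world point X has camera coordinates R X + t; the wrist camera has in their place "hand_eye" (4x4, takes a point from camera to tool coordinates, whose origin is the TCP and whose axes are the flange's). Camera axes: x right, y down, z forward; pixel columns grow to the right and rows downward; lengths in mm; the calibration is good to about 2 mm. A picture is of the moment at which its call begins: read the wrist's pose just before it. There is no depth.
- r.sign_off(): hands the job in; it is judged then, once.
The state is a dict: "clock": time; "qpos": joint angles; "qvel": joint speeds; "joint_efforts": joint torques, N m; "eef_pos": TCP position; "tcp_rot": TCP orientation; "contact_force": force on the tool from outside, world axes, zero at the start; "wrist_torque": the same for the moment, N m; "opening": opening from 0.0 (shut) to 1.0 (fully open); "grasp_force": force on a finger pad.
Only numpy, scipy, OpenCV 4.12 (cv2) and the standard library are available. Lean on these libraries where they do the work, as an engineer would, in place of code of your own. Each camera call takes 0.05 s, during which the arm holds its last target. There are 200 camera calls.

## Working session

There is one attempt and no reset: what is moved stays moved. The work goes in short steps, Python scripts to look and compute and a shell command to move; the robot and the scene stay as the last step left them, time stands still between calls to the robot, and variables do not carry over. Pictures are saved under pics/ and viewed, at most 13 in all, crops included, and the job is handed in when it is done.

```bash
mkdir -p pics; python3 - <<'E'
from rig import r,eyes
import cv2,numpy as np
for n in("scene","top"):
    f=eyes.grab_frame(n); cv2.imwrite(f"pics/{n}0.png",f["img"])
    np.savez(n+"0.npz",**f)
    print(n,f["fx"],f["cx"],f["cy"],-np.array(f["R"]).T@np.array(f["t"]))
s=r.sense();print(s)
E
```

```text
scene 394.44681367147615 253.65519255142854 187.85688181242634 [ -25.92598461 -550.46135861  532.33139411]
top 447.76646504151006 257.0560159198009 192.4419223455739 [ 368.07215      59.10952726 1243.19151752]
{'clock': 0.1, 'qpos': array([-1.26741938e+00,  3.53575640e-01,  1.63405279e+00,  1.49779121e-05,
        1.15518309e+00, -2.39205856e-03]), 'qvel': array([ 0.00157817, -0.00112057, -0.00186566,  0.00120227, -0.00216967,
        0.00050367]), 'joint_efforts': array([ 8.04498723e-04, -6.06355906e+01, -3.42820072e+01,  4.47702598e-05,
        4.03892001e-03,  1.96576877e-05]), 'eef_pos': array([ 188.03214773, -595.62855348,  247.64174707]), 'tcp_rot': array([-3.14037382e+00, -1.66109987e-05,  3.05762942e-01]), 'contact_force': array([-0.33488998, -0.48188038, -0.47168884]), 'wrist_torque': array([-0.02145221, -0.03904305,  0.04694314]), 'grasp_force': 0.0, 'opening': 1.0017372189307212}
```

View pics/top0.png

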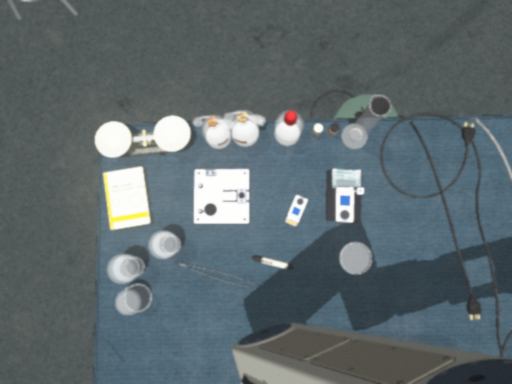

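View pics/scene0.png

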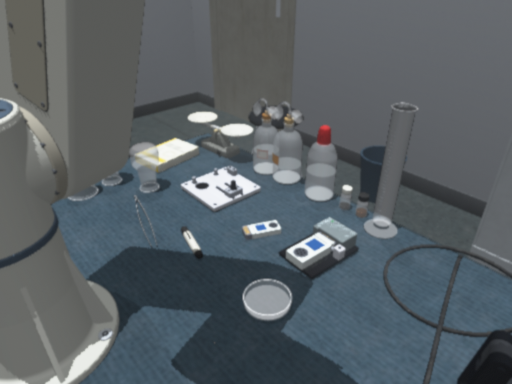

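The top view shows two candidates: the large cartridge in the dock at about (345,203), and a smaller loose one at (297,209). I choose the docked one. The jig is at (221,196). Next I'll check with a close crop.

```bash
cat > h.py <<'E'
import numpy as np,cv2
from scipy.spatial.transform import Rotation as Ro
from rig import r,eyes
def ray(f,uv,z):
    R=np.array(f["R"]);t=np.array(f["t"]).ravel();uv=np.atleast_2d(uv).astype(float)
    d=np.c_[(uv[:,0]-f["cx"])/f["fx"],(uv[:,1]-f["cy"])/f["fy"],np.ones(len(uv))]@R
    c=-R.T@t
    return c+d*((z-c[2])/d[:,2])[:,None]
def wrist(name):
    s=r.sense();f=dict(eyes.grab_frame("wrist"))
    T=np.eye(4);T[:3,:3]=Ro.from_euler("xyz",s["tcp_rot"]).as_matrix();T[:3,3]=s["eef_pos"]
    M=np.linalg.inv(T@np.array(f["hand_eye"]));f["R"]=M[:3,:3];f["t"]=M[:3,3]
    cv2.imwrite(f"pics/{name}.png",f["img"]);np.savez(name+".npz",**f);return s,f
def ortho(f,c,yaw,w,h,z,k,name):
    # rectified picture of plane z: centre c, picture x along yaw, y (up) +90deg, k px/mm, w x h mm
    ux=np.array([np.cos(yaw),np.sin(yaw)]);uy=np.array([-ux[1],ux[0]])
    j,i=np.meshgrid(np.arange(int(w*k)),np.arange(int(h*k)))
    P=np.array(c)[:2]+((j/k-w/2)[...,None]*ux)+((h/2-i/k)[...,None]*uy)
    X=np.dstack([P,np.full(j.shape,z)])@np.array(f["R"]).T+np.array(f["t"]).ravel()
    im=cv2.remap(f["img"],(f["fx"]*X[...,0]/X[...,2]+f["cx"]).astype("float32"),(f["fy"]*X[...,1]/X[...,2]+f["cy"]).astype("float32"),cv2.INTER_CUBIC)
    cv2.imwrite(f"pics/{name}.png",im);return im
E
python3 - <<'E'
from h import *
f=dict(np.load("top0.npz"))
print(ray(f,[[345,203],[221,196],[297,209],[290,130],[318,129],[334,129],[368,125],[355,258]],20).round(0))
im=cv2.resize(f["img"][165:230,185:375],None,fx=4,fy=4,interpolation=cv2.INTER_CUBIC);cv2.imwrite("pics/crop.png",im)
f=eyes.grab_frame("wrist");print(np.array(f["hand_eye"]).round(2),f["fx"])
E
```

```text
[[ 474. -169.   20.]
 [ 500.  171.   20.]
 [ 460.  -37.   20.]
 [ 681.  -24.   20.]
 [ 682. -102.   20.]
 [ 681. -146.   20.]
 [ 691. -241.   20.]
 [ 324. -189.   20.]]
[[  -0.     -0.94   -0.33   84.32]
 [   1.     -0.     -0.     -0.21]
 [   0.     -0.33    0.94 -125.36]
 [   0.      0.      0.      1.  ]] 319.62608429011607
```

View pics/crop.png

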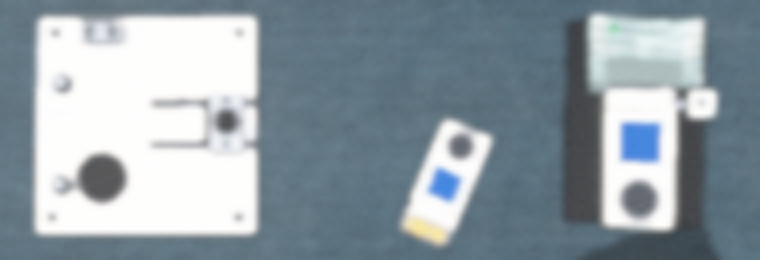

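Crop: the large white cartridge (640,160) with its blue label and head sits in the black and grey dock, bay at the top, detent housing at (700,103). The small one with a yellow end at (447,182) is the look-alike. The jig shows the end stop at (103,32), pins at (63,82) and (63,184), and the jaw post at (228,122). Dock and jig x both point roughly along world +x.

```bash
python3 -m inch '[[0.039,-0.028,0.008,0,0,0,-1],[0.039,-0.028,0.008,0,0,0,-1],[0.039,-0.028,0.008,0,0,0,-1],[0.039,-0.028,0.008,0,0,0,-1],[0.039,-0.028,0.008,0,0,0,-1],[0.039,-0.028,0.008,0,0,0,-1],[0.039,-0.028,0.008,0,0,0,-1],[0.039,-0.028,0.008,0,0,0,-1]]'; python3 -m inch '[[0.039,-0.029,0.008,0,0,0,-1],[0.039,-0.029,0.008,0,0,0,-1],[0.038,-0.029,0.008,0,0,0,-1],[0,0,0.005,0,0,6,-1],[0,0,0.005,0,0,6,-1],[0,0,0,0,0,5.5,-1],[0,0,0,0,0,0,-1]]'
python3 - <<'E'
from h import *
s,f=wrist("w1");print(s["clock"],s["eef_pos"],s["tcp_rot"],s["contact_force"])
ortho(f,(470,-170),0,200,150,32,4,"o1")
E
```

```text
clock: 0.95
eef_pos: [419.0, -286.8, 184.0]
tcp_rot: [3.141, -0.0, 0.306]
contact_force: [0.7, -1.0, -0.2]
opening: 1.002
grasp_force: 0.0
clock: 1.65
eef_pos: [502.5, -170.3, 149.9]
tcp_rot: [-3.141, 0.001, -0.001]
contact_force: [-0.7, -0.8, 1.0]
opening: 1.001
grasp_force: 0.0
1.65 [ 502.51517472 -170.29843281  149.90231052] [-3.14133931e+00  7.64075349e-04 -5.81361763e-04] [-0.72665115 -0.84105213  1.02635076]
```

View pics/o1.png

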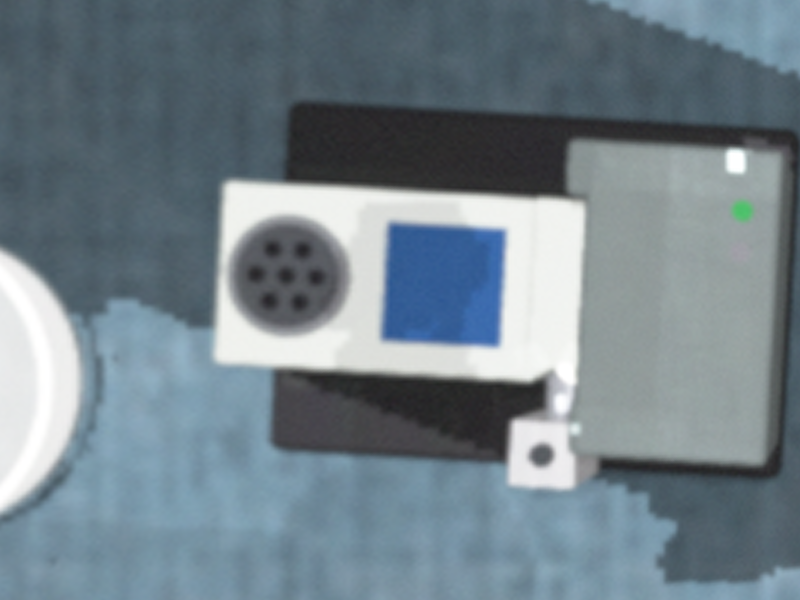

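Rectified view: the tail edge runs (225,181)–(215,361) and the upper long edge slopes to (582,199). That gives yaw ≈ -0.053 and a grip point at about (472,-165). Descending and gripping.

```bash
python3 -m inch '[[-0.0306,-0.0052,0.01,0,0,3,-1],[0,0,0.04,0,0,0,-1],[0,0,0.04,0,0,0,-1],[0,0,0.02,0,0,0,-1],[0,0,0.007,0,0,0,-1],[0,0,0,0,0,0,-1],[0,0,0,0,0,0,0],[0,0,0,0,0,0,1]]' 60; python3 -m inch '[[0,0,0,0,0,0,1],[0,0,0,0,0,0,1],[0,0,0,0,0,0,1],[0,0,0,0,0,0,1]]'
```

```text
clock: 2.5
eef_pos: [473.0, -165.8, 34.5]
tcp_rot: [3.141, -0.002, -0.052]
contact_force: [-0.3, 0.1, 0.1]
opening: 0.692
grasp_force: 0.0
clock: 2.9
eef_pos: [472.9, -165.8, 34.7]
tcp_rot: [3.141, -0.002, -0.052]
contact_force: [-2.0, -0.4, 9.8]
opening: 0.522
grasp_force: 60.7
```

```bash
python3 -m inch '[[-0.003,0,0,0,0,0,1],[-0.003,0,0,0,0,0,1],[-0.004,0,0,0,0,0,1],[-0.006,0,0,0,0,0,1],[-0.01,0,0,0,0,0,1],[-0.01,0,0,0,0,0,1],[-0.01,0,0,0,0,0,1],[0,0,0,0,0,0,1]]'
python3 - <<'E'
from h import *
s,f=wrist("w2");print(s["clock"],s["eef_pos"],s["tcp_rot"],s["contact_force"])
ortho(f,(430,-163),-.053,200,150,32,4,"o2")
E
```

```text
clock: 3.7
eef_pos: [426.8, -163.5, 34.6]
tcp_rot: [3.14, -0.003, -0.052]
contact_force: [-1.5, -2.4, 10.5]
opening: 0.52
grasp_force: 63.1
3.7 [ 426.79503143 -163.51303235   34.64965348] [ 3.14048093e+00 -3.04986224e-03 -5.17842185e-02] [-1.53563646 -2.38316078 10.48052394]
```

View pics/o2.png

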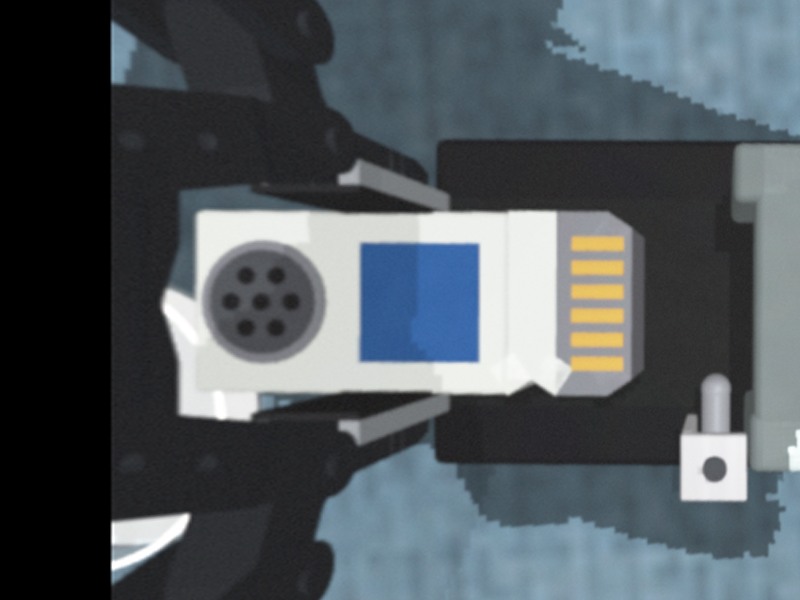

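The cartridge is fully out of the bay: plug end (635,303) visible, detent ball at (715,385). The grip is aligned, with the TCP at cartridge x ≈ -7. Lifting it and going to look at the jig.

```bash
python3 -m inch '[[0,0,-0.01,0,0,0,1],[0,0,-0.035,0,0,0,1],[0.003,0,-0.04,0,0,-3,1],[0.005,-0.045,-0.04,0,0,0,1],[0.005,-0.045,0,0,0,0,1],[0.005,-0.045,0,0,0,0,1],[0.005,-0.045,0,0,0,0,1],[0,-0.043,0,0,0,0,1]]';python3 -m inch '[[0,0,0,0,0,0,1],[0,0,0,0,0,0,1]]'
python3 - <<'E'
from h import *
s,f=wrist("w3");print(s["clock"],s["eef_pos"],s["tcp_rot"],s["contact_force"])
ortho(f,(495,150),0,180,200,16,3,"o3a")
E
```

```text
clock: 4.55
eef_pos: [448.5, 54.0, 152.5]
tcp_rot: [-3.141, -0.002, 0.0]
contact_force: [0.2, -0.3, -0.1]
opening: 0.521
grasp_force: 62.0
clock: 4.75
eef_pos: [447.9, 53.0, 151.9]
tcp_rot: [3.141, -0.0, 0.003]
contact_force: [-0.0, -0.6, -2.4]
opening: 0.523
grasp_force: 62.1
4.75 [447.91640978  52.99260601 151.90405048] [ 3.14147219e+00 -2.04571525e-04  3.42609205e-03] [-0.02714231 -0.56657032 -2.44455268]
```

View pics/o3a.png

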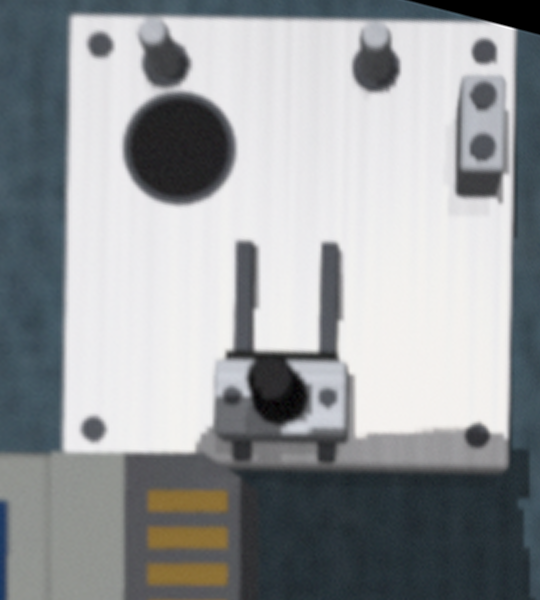

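Rectified jig view (3 px/mm): corners about (70,15), (515,28), (63,452), (507,469); dowel bases at (168,68) and (376,72); end stop at (481,130); post at (275,385). The plate looks slightly skewed here, so I'll fit it in both the wrist and top images.

```bash
cat > fit.py <<'E'
from h import *
def quad(f,seed,name,z=16,thr=None):
    "plate edges: per-side line fit in the rectified picture, corners in world"
    g=cv2.cvtColor(ortho(f,seed,0,190,190,z,4,name),cv2.COLOR_BGR2GRAY);g=cv2.GaussianBlur(g,(0,0),3).astype(float)
    c=380;L=[]
    for dx,dy in((1,0),(0,-1),(-1,0),(0,1)):
        P=[]
        for k in range(-240,241,8):
            q=np.arange(260,345);xs=c+dx*q+abs(dy)*k;ys=c+dy*q+abs(dx)*k
            v=g[np.clip(ys,0,759),np.clip(xs,0,759)];d=-np.diff(v);m=d[5:-5].argmax()+5
            if d[m]>2: P.append([xs[m]+dx*.5,ys[m]+dy*.5])
        P=np.array(P,np.float32);l=cv2.fitLine(P,cv2.DIST_HUBER,0,.01,.01).ravel()
        L.append(l);print(name,(dx,-dy),len(P),"yaw",round(float(((-np.arctan2(l[1],l[0])+np.pi/4)%(np.pi/2))-np.pi/4),4))
    C=[]
    for a,b in zip(L,L[1:]+L[:1]):
        s=np.linalg.solve(np.c_[a[:2],-b[:2]],b[2:]-a[2:]);p=a[2:]+s[0]*a[:2]
        C.append([seed[0]+(p[0]-c)/4,seed[1]+(c-p[1])/4])
    C=np.array(C);print(C.round(1).tolist(),"centre",C.mean(0).round(1),"sides",np.linalg.norm(C-np.roll(C,1,0),axis=1).round(1))
    return C
E
python3 - <<'E'
from fit import *
quad(dict(np.load("w3.npz")),(495,169),"q1")
quad(dict(np.load("top0.npz")),(497,171),"q2")
E
```

```text
q1 (1, 0) 61 yaw -0.0178
q1 (0, 1) 61 yaw -0.0176
q1 (-1, 0) 61 yaw -0.0159
q1 (0, -1) 61 yaw -0.0543
[[576.7999877929688, 242.60000610351562], [428.20001220703125, 245.1999969482422], [425.8999938964844, 100.0], [574.0999755859375, 92.0]] centre [501.2 170. ] sides [150.7 148.6 145.2 148.4]
q2 (1, 0) 61 yaw -0.0113
q2 (0, 1) 61 yaw -0.0103
q2 (-1, 0) 61 yaw -0.0163
q2 (0, -1) 61 yaw -0.0171
[[576.5999755859375, 245.6999969482422], [426.8999938964844, 247.3000030517578], [424.3999938964844, 96.0], [574.9000244140625, 93.4000015258789]] centre [500.7 170.6] sides [152.3 149.7 151.3 150.4]
```

```bash
python3 -m inch '[[0.012,-0.0455,0,0,0,0,1],[0.012,-0.0455,0,0,0,0,1],[0.012,-0.046,0,0,0,1.1,1],[0,0,0.035,0,0,0,1],[0,0,0.035,0,0,0,1],[0,0,0.025,0,0,0,1],[0,0,0,0,0,0,1],[0,0,0,0,0,0,1]]'
python3 - <<'E'
from h import *
s,f=wrist("w4");print(s["clock"],s["eef_pos"],s["tcp_rot"],s["contact_force"])
ortho(f,(501,185),-.016,180,150,36,4,"o4")
E
```

```text
clock: 5.6
eef_pos: [484.4, 187.9, 56.7]
tcp_rot: [3.141, 0.001, -0.021]
contact_force: [0.9, -0.7, -0.7]
opening: 0.52
grasp_force: 62.1
5.6 [484.40090039 187.94539721  56.6832478 ] [ 3.14114328e+00  8.74011736e-04 -2.05123993e-02] [ 0.85989389 -0.69239616 -0.74226979]
```

View pics/o4.png

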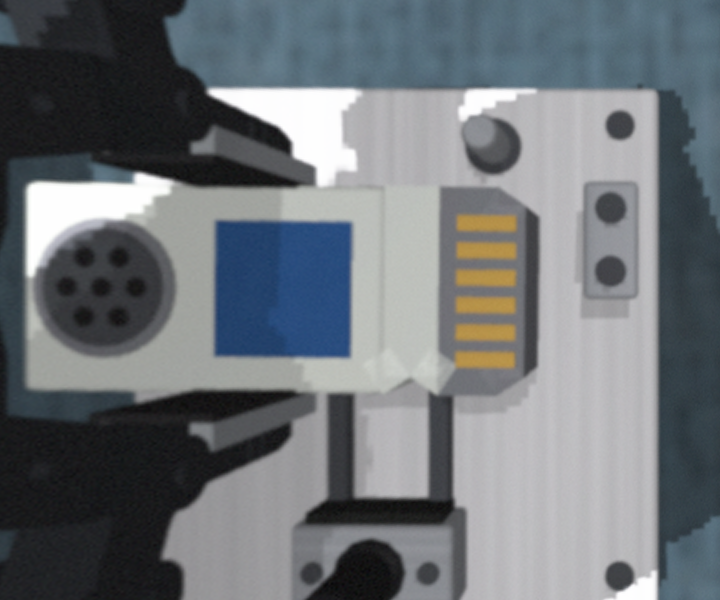

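The cartridge hangs clear above the deck, between the post (370,570) and the dowel (490,140), with its plug end (538,290) short of the stop face (585,240). Lowering it now.

```bash
python3 -m inch '[[0,0,0.01,0,0,-0.2,1],[0,0,0.005,0,0,0,1],[0,0,0,0,0,0,1],[0,0,0,0,0,0,1]]';python3 -m inch '[[0,0,0.0015,0,0,0,1],[0,0,0,0,0,0,1],[0,0,0,0,0,0,1]]';python3 -m inch '[[0,0,0.001,0,0,0,1],[0,0,0,0,0,0,1],[0,0,0,0,0,0,1]]'
```

```text
clock: 6.05
eef_pos: [485.2, 189.3, 42.7]
tcp_rot: [-3.141, -0.002, -0.015]
contact_force: [-1.5, -0.8, 11.2]
opening: 0.52
grasp_force: 64.2
clock: 6.35
eef_pos: [485.2, 189.4, 42.1]
tcp_rot: [-3.141, -0.002, -0.015]
contact_force: [-5.5, -3.2, 26.3]
opening: 0.521
grasp_force: 65.8
clock: 6.65
eef_pos: [485.3, 189.4, 41.8]
tcp_rot: [-3.141, -0.003, -0.015]
contact_force: [-8.0, -2.4, 35.2]
opening: 0.517
grasp_force: 66.9
```

Contact came about 4 mm high. The cartridge's -y edge at jig y ≈ -3 overlaps the jaw's guide rails, which end at jig y ≈ 0. I'll lift, shift +y and lower again.

```bash
python3 -m inch '[[0,0,-0.006,0,0,0,1],[0,-0.003,0,0,0,0,1],[0,-0.003,0,0,0,0,1],[0,0,0,0,0,0,1],[0,0,0.004,0,0,0,1],[0,0,0.002,0,0,0,1],[0,0,0,0,0,0,1],[0,0,0,0,0,0,1]]';python3 -m inch '[[0,0,0.0015,0,0,0,1],[0,0,0,0,0,0,1],[0,0,0,0,0,0,1]]'
python3 - <<'E'
from h import *
s,f=wrist("w5");print(s["clock"],s["eef_pos"],s["tcp_rot"],s["contact_force"],s["wrist_torque"])
ortho(f,(501,185),-.016,180,150,36,4,"o5")
E
```

```text
clock: 7.45
eef_pos: [483.9, 195.0, 38.7]
tcp_rot: [3.141, 0.001, -0.015]
contact_force: [-1.0, 0.4, 2.9]
opening: 0.523
grasp_force: 63.3
clock: 7.75
eef_pos: [484.0, 195.0, 38.5]
tcp_rot: [-3.142, 0.0, -0.016]
contact_force: [-7.0, -2.0, 23.4]
opening: 0.52
grasp_force: 65.5
7.75 [483.98819398 195.04520248  38.5414595 ] [-3.14157488e+00  4.88049515e-04 -1.55642161e-02] [-6.98263017 -2.0475742  23.42088892] [0.11371832 1.23772023 0.08226433]
```

View pics/o5.png

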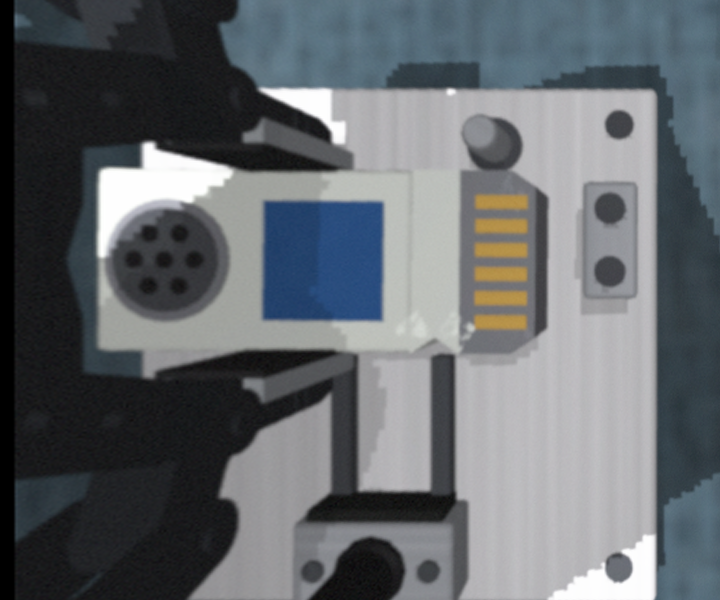

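Now it's seated flat on the deck at the expected height (z 38.6). It's clear of the rails, about 3 mm from the dowel line and 10 mm from the stop. Pushing to the dowels first, then the stop.

```bash
python3 -m inch '[[0,0,-0.0006,0,0,0,1],[0,-0.001,0,0,0,0,1],[0,-0.001,0,0,0,0,1],[0,0,0,0,0,0,1]]';python3 -m inch '[[0,-0.001,0,0,0,0,1],[0,0,0,0,0,0,1]]';python3 -m inch '[[0,-0.001,0,0,0,0,1],[0,0,0,0,0,0,1]]'; python3 -m inch '[[0.004,0,0,0,0,0,1],[0.003,0,0,0,0,0,1],[0,0,0,0,0,0,1]]'; python3 -m inch '[[0.001,0,0,0,0,0,1],[0,0,0,0,0,0,1]]'
```

```text
clock: 8.2
eef_pos: [484.3, 196.4, 38.6]
tcp_rot: [3.141, 0.0, -0.015]
contact_force: [-3.4, -7.0, 14.7]
opening: 0.52
grasp_force: 64.6
clock: 8.4
eef_pos: [484.5, 197.4, 38.6]
tcp_rot: [3.141, -0.0, -0.015]
contact_force: [-1.3, -7.1, 14.2]
opening: 0.519
grasp_force: 64.5
clock: 8.6
eef_pos: [484.7, 198.5, 38.6]
tcp_rot: [3.141, -0.001, -0.015]
contact_force: [-1.0, -6.5, 13.2]
opening: 0.514
grasp_force: 64.4
clock: 8.9
eef_pos: [490.6, 198.8, 38.6]
tcp_rot: [3.141, 0.002, -0.016]
contact_force: [-6.8, -0.9, 16.8]
opening: 0.522
grasp_force: 64.9
clock: 9.1
eef_pos: [491.0, 198.8, 38.5]
tcp_rot: [3.141, 0.003, -0.016]
contact_force: [-9.1, -0.5, 19.3]
opening: 0.521
grasp_force: 65.0
```

```bash
python3 -m inch '[[0.001,0,-0.0004,0,0,0,1],[0,0,0,0,0,0,1]]';python3 -m inch '[[0.001,0,0,0,0,0,1],[0,0,0,0,0,0,1]]';python3 -m inch '[[0.001,0,0,0,0,0,1],[0,0,0,0,0,0,1]]'; python3 -m inch '[[0,-0.001,0,0,0,0,1],[0,0,0,0,0,0,1]]'
```

```text
clock: 9.3
eef_pos: [492.8, 198.8, 38.6]
tcp_rot: [3.141, 0.001, -0.015]
contact_force: [-5.5, -0.3, 9.5]
opening: 0.517
grasp_force: 64.1
clock: 9.5
eef_pos: [493.5, 198.8, 38.6]
tcp_rot: [3.141, 0.002, -0.016]
contact_force: [-6.4, -0.6, 11.4]
opening: 0.523
grasp_force: 64.2
clock: 9.7
eef_pos: [494.4, 198.8, 38.6]
tcp_rot: [3.141, 0.002, -0.016]
contact_force: [-5.5, -0.2, 11.3]
opening: 0.517
grasp_force: 64.2
clock: 9.9
eef_pos: [494.7, 199.4, 38.6]
tcp_rot: [3.141, 0.001, -0.015]
contact_force: [-3.5, -3.5, 10.4]
opening: 0.521
grasp_force: 64.2
```

```bash
python3 -m inch '[[0,-0.001,0,0,0,0,1],[0,0,0,0,0,0,1]]';python3 -m inch '[[0,-0.001,0,0,0,0,1],[0,0,0,0,0,0,1]]'; python3 -m inch '[[0.001,0,0,0,0,0,1],[0,0,0,0,0,0,1]]';python3 -m inch '[[0.001,0,0,0,0,0,1],[0,0,0,0,0,0,1]]'
```

```text
clock: 10.1
eef_pos: [495.1, 200.4, 38.6]
tcp_rot: [3.141, 0.001, -0.015]
contact_force: [-2.2, -3.9, 9.4]
opening: 0.523
grasp_force: 64.1
clock: 10.3
eef_pos: [495.1, 200.7, 38.6]
tcp_rot: [3.14, 0.001, -0.014]
contact_force: [-1.4, -10.1, 10.9]
opening: 0.521
grasp_force: 64.2
clock: 10.5
eef_pos: [495.2, 200.7, 38.6]
tcp_rot: [3.14, 0.003, -0.015]
contact_force: [-4.7, -7.7, 14.5]
opening: 0.526
grasp_force: 64.6
clock: 10.7
eef_pos: [495.3, 200.7, 38.6]
tcp_rot: [3.139, 0.004, -0.015]
contact_force: [-8.9, -6.2, 18.1]
opening: 0.52
grasp_force: 65.0
```

```bash
python3 -m inch '[[0.001,0,-0.0004,0,0,0,1],[0,0,0,0,0,0,1]]';python3 -m inch '[[0.001,0,0,0,0,0,1],[0,0,0,0,0,0,1]]';python3 -m inch '[[0,-0.001,0,0,0,0,1],[0,0,0,0,0,0,1]]'
python3 - <<'E'
from h import *
s,f=wrist("w6");print(s["eef_pos"],s["contact_force"],s["wrist_torque"])
ortho(f,(501,185),-.016,180,150,36,4,"o6")
E
```

```text
clock: 10.9
eef_pos: [495.7, 200.7, 38.6]
tcp_rot: [3.139, 0.005, -0.015]
contact_force: [-10.0, -5.2, 14.8]
opening: 0.521
grasp_force: 64.6
clock: 11.1
eef_pos: [495.7, 200.6, 38.6]
tcp_rot: [3.139, 0.007, -0.015]
contact_force: [-14.0, -3.6, 19.1]
opening: 0.518
grasp_force: 65.1
clock: 11.3
eef_pos: [495.7, 200.7, 38.6]
tcp_rot: [3.138, 0.007, -0.014]
contact_force: [-12.3, -9.6, 20.4]
opening: 0.518
grasp_force: 65.2
[495.73893558 200.73780487  38.59591311] [-12.31093751  -9.60278281  20.35448901] [-1.29677429  1.92231199  0.24500782]
```

View pics/o6.png

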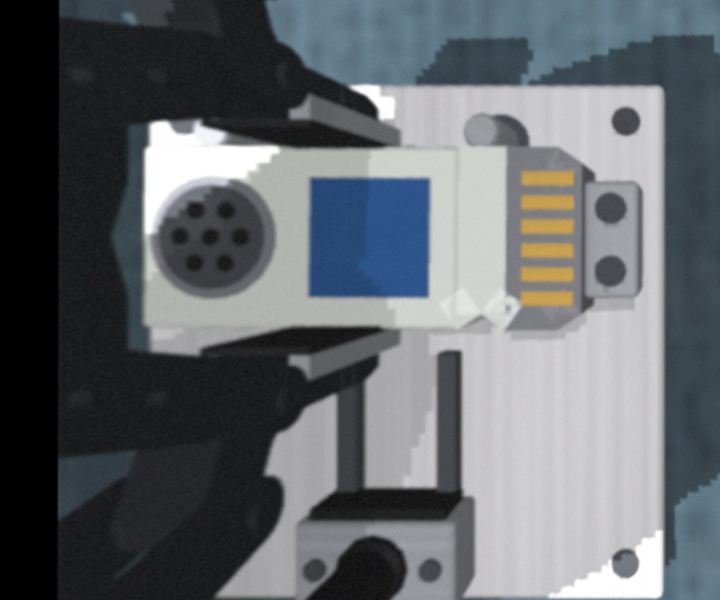

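The cartridge is registered: plug face against the stop at (585,240), upper side against the dowel (490,145). Easing the preload, opening partway and lifting.

```bash
python3 -m inch '[[-0.0007,0.0007,0,0,0,0,1],[0,0,0,0,0,0,-0.4],[0,0,0,0,0,0,-0.4],[0,0,0,0,0,0,-0.4],[0,0,-0.01,0,0,0,-0.4],[0,0,-0.04,0,0,0,-0.4],[0,0.03,-0.04,0,0,0,-0.4],[0,0.04,-0.02,0,0,0,1]]'; python3 -m inch '[[0,0.04,0,0,0,0,1],[0,0.02,0,0,0,0,1],[0,0,0,0,0,0,1]]'
python3 - <<'E'
from h import *
s,f=wrist("w7");print(s["clock"],s["eef_pos"],s["tcp_rot"],s["contact_force"])
ortho(f,(495,165),-.016,180,180,36,3.3,"o7")
E
```

```text
clock: 12.15
eef_pos: [499.4, 133.0, 152.5]
tcp_rot: [-3.14, -0.005, -0.013]
contact_force: [0.5, -0.6, 0.1]
opening: 0.543
grasp_force: 0.0
clock: 12.45
eef_pos: [496.8, 70.1, 149.7]
tcp_rot: [3.141, -0.001, -0.018]
contact_force: [0.6, 0.4, 0.1]
opening: 0.018
grasp_force: 0.0
12.45 [496.7651597   70.13698341 149.74968927] [ 3.14136404e+00 -1.09022411e-03 -1.79558860e-02] [0.63056109 0.37306062 0.13726396]
```

View pics/o7.png

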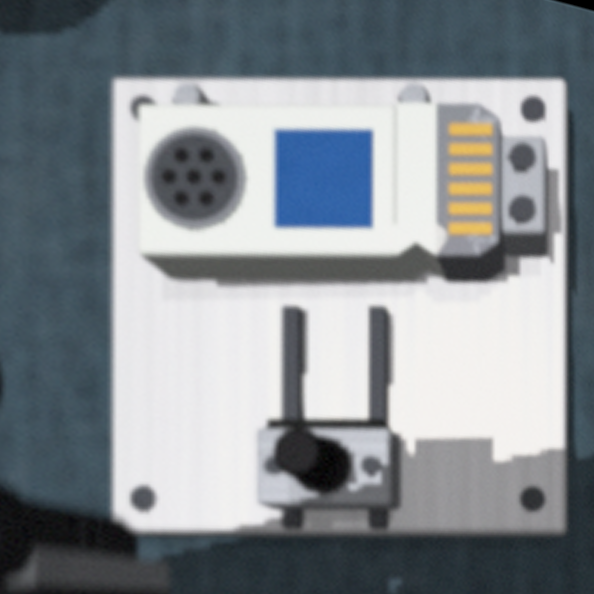

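The cartridge stays registered on the stop and both dowels. The post top is at (298,450), so the jaw is at about 9 mm. I'll push the post from behind with shut fingers.

```bash
python3 -m inch '[[0.004,-0.002,0.03,0,0,0,1],[0,0,0.04,0,0,0,1],[0,0,0.02,0,0,0,1],[0,0,0.005,0,0,0,1],[0,0,0,0,0,0,1],[0,0,0,0,0,0,1]]';python3 -m inch '[[0,-0.008,0,0,0,0,1],[0,-0.008,0,0,0,0,1],[0,-0.006,0,0,0,0,1],[0,-0.006,0,0,0,0,1],[0,0,0,0,0,0,1]]'
```

```text
clock: 13.1
eef_pos: [501.5, 74.7, 54.8]
tcp_rot: [-3.141, -0.001, -0.015]
contact_force: [-0.3, 0.4, -0.2]
opening: -0.003
grasp_force: 0.0
clock: 13.6
eef_pos: [501.3, 103.0, 54.0]
tcp_rot: [-3.141, -0.001, -0.015]
contact_force: [-0.4, 0.0, 0.8]
opening: -0.001
grasp_force: 0.0
```

```bash
python3 -m inch '[[0,-0.006,0,0,0,0,1],[0,-0.005,0,0,0,0,1]]';python3 -m inch '[[0,-0.006,0,0,0,0,1],[0,-0.006,0,0,0,0,1]]';python3 -m inch '[[0,-0.006,0,0,0,0,1],[0,-0.004,0,0,0,0,1]]';python3 -m inch '[[0,-0.003,0,0,0,0,1],[0,0,0,0,0,0,1]]'
```

```text
clock: 13.8
eef_pos: [501.2, 113.3, 53.8]
tcp_rot: [3.141, 0.0, -0.016]
contact_force: [-0.4, -2.9, 1.7]
opening: 0.003
grasp_force: 1.4
clock: 14.0
eef_pos: [501.4, 125.5, 53.8]
tcp_rot: [3.142, 0.0, -0.016]
contact_force: [0.8, -2.1, 3.1]
opening: 0.005
grasp_force: 1.4
clock: 14.2
eef_pos: [501.6, 135.7, 53.8]
tcp_rot: [-3.142, -0.0, -0.015]
contact_force: [-0.5, -2.0, 1.5]
opening: -0.001
grasp_force: 1.3
clock: 14.4
eef_pos: [501.6, 138.6, 53.7]
tcp_rot: [-3.141, 0.0, -0.015]
contact_force: [-0.1, 0.7, 0.3]
opening: 0.0
grasp_force: 0.0
```

Pushing the post at about 2.5 N. Continuing in small steps until the force rises.

```bash
for i in 1; do :; done; python3 -m inch '[[0,-0.003,0,0,0,0,1],[0,-0.001,0,0,0,0,1]]';python3 -m inch '[[0,-0.002,0,0,0,0,1],[0,0,0,0,0,0,1]]';python3 -m inch '[[0,-0.001,0,0,0,0,1],[0,-0.001,0,0,0,0,1]]'; python3 -m inch '[[0,-0.001,0,0,0,0,1],[0,-0.001,0,0,0,0,1]]'
```

```text
clock: 14.6
eef_pos: [501.6, 142.1, 53.7]
tcp_rot: [3.141, 0.0, -0.015]
contact_force: [-0.7, -3.1, 0.5]
opening: 0.001
grasp_force: 1.3
clock: 14.8
eef_pos: [501.5, 143.0, 53.7]
tcp_rot: [3.14, 0.001, -0.014]
contact_force: [1.0, -11.1, 1.6]
opening: -0.002
grasp_force: 5.5
clock: 15.0
eef_pos: [501.5, 143.7, 53.7]
tcp_rot: [3.138, 0.001, -0.014]
contact_force: [3.1, -25.7, 4.4]
opening: 0.001
grasp_force: 12.6
clock: 15.2
eef_pos: [501.4, 144.2, 53.7]
tcp_rot: [3.136, 0.001, -0.013]
contact_force: [4.2, -36.7, 6.9]
opening: 0.001
grasp_force: 18.3
```

Firm contact (about 37 N, cartridge trapped). Backing off, rising and checking.

```bash
python3 -m inch '[[0,0.006,0,0,0,0,1],[0,0.02,0,0,0,0,1],[0,0.03,-0.02,0,0,0,1],[0,0.02,-0.04,0,0,0,1],[0,0,-0.035,0,0,0,1],[0,0,0,0,0,0,1],[0,0,0,0,0,0,1]]'
python3 - <<'E'
from h import *
s,f=wrist("w8");print(s["clock"],s["eef_pos"],s["tcp_rot"],s["contact_force"])
ortho(f,(495,165),-.016,180,180,36,3.3,"o8")
E
```

```text
clock: 15.9
eef_pos: [501.1, 72.3, 149.5]
tcp_rot: [-3.141, -0.002, -0.016]
contact_force: [0.1, -0.4, -0.9]
opening: 0.0
grasp_force: 0.0
15.9 [501.09891554  72.28858448 149.4721153 ] [-3.14092557e+00 -1.93388634e-03 -1.58212804e-02] [ 0.08177285 -0.4391137  -0.86775772]
```

View pics/o8.png

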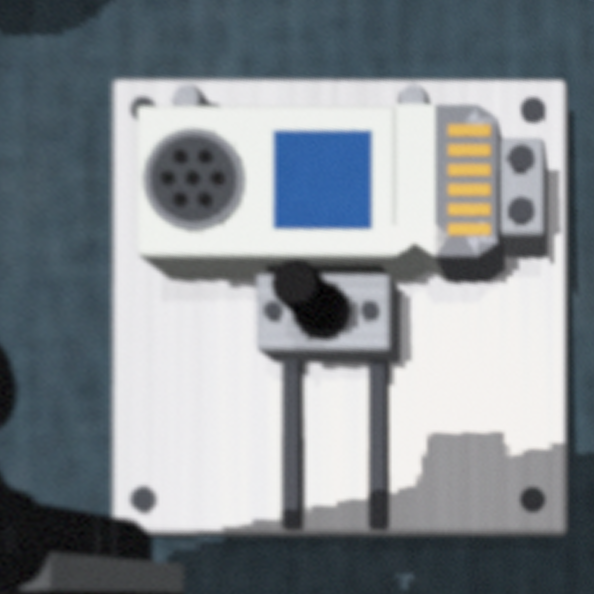

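The jaw face is against the cartridge at (325,270), and the plug end still meets the stop at (500,185). The arm is clear, so I'm handing in.

```bash
python3 -c "
from rig import r
print(r.sign_off())"
```

```text
the job is handed in; nothing more can be done
None
```

The job is handed in: the cartridge is out of the dock, seated on the jig against the end stop and both dowels, and trapped by the clamp jaw. The arm is clear at 15.9 s, and the sign-off gave no verdict back.

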